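Sweep the anodised plate clear and hold the coating gauge on its mark

ROBOT

A 6-joint arm with a two-finger parallel gripper is mounted at the origin on the work surface. World frame = base frame: x ahead of the robot, y to its left, z up, the work surface at z = 0. Lengths are in m, angles in rad, forces in N, time in s.
With the tool pointing down it reaches from about 0.35 to 0.85 m from the base axis. Payload 8.1 kg.
Tool frame: the origin (TCP) lies between the finger pads; the fingertips stand 11 mm ahead of it and the grasp point (between the pads) lies 8 mm behind it (robot.tips_ahead is the distance from the TCP to the fingertips, in m); z points along the fingers, y is the line along which they close (so a half turn about z gives the same grasp; the last joint's range is limited). The gripper opens to 93 mm and grips with 3 to 60 N. Pads are 15 mm wide; open, the fingers measure 128 mm over their backs; the gripper's body (75 mm by 188 mm) begins 65 mm behind the grasp point.
Start: joints at [1.123, 0.13, 1.488, -0, 1.523, -0.085], TCP at [0.213, 0.561, 0.23] pointing down, gripper open.
Joint ranges: [-2.96, 2.96], [-0.89, 2.26], [0.02, 2.5], [-1.34, 4.48], [0, 2.73], [-2.66, 2.66]. Speed limits (rad/s): [2.39, 2.39, 2.79, 3.14, 3.14, 3.14].

INTERFACE

Orientations are given as a rotation vector (axis times angle).
In Python, from plant import robot gives the robot as it stands. The module is installed in compiled form; this text tells all that it offers.
- The arm moves only by the tool move_arm, never from a script. Its argument "deltas" is one flat list of numbers, 7 for each row, row after row: the shift along the tool's x, y, z in m, then the turn, a rotation vector about the tool's x, y, z in rad, then the opening, from 0 (shut) to 1 (fully open). A call has 1 to 12 rows; each row is the pose to reach, as a shift and turn from the pose commanded when the call began, along the tool's axes at that moment; what a row does not reach only later rows make up. A row lasts 1/8 s, in which the tool goes at most 62.5 mm and 10.7 degrees, less where a joint would pass 70% of its speed; a pose out of reach is approached as far as the arm can. A call with a gripper value outside its range is refused whole. The fingers move at their own pace and stop on an object; "squeeze" is the grip in N (left out, the last holds). Time passes only in rows, so rows that repeat a pose let the fingers close. It gives the time, the measured TCP pose, the force, the opening and the grip force at its end, in the units of the state.
- robot.read_state(): the state, without advancing time (a new reading comes with each control period).
- robot.read_camera(name): name is "scene" or "top"; returns (picture, depth): 384x512x3 uint8, red, green, blue; 384x512 float32, m along the optical axis (not along the pixel's ray), 0 where there is no reading.
- robot.camera_model(name): a dict with "K" (3x3 intrinsics, pixels), "R" (3x3) and "t" (3): a world point X has camera coordinates R X + t. Camera axes: x right, y down, z forward; pixel columns grow to the right and rows downward; lengths in m; the calibration is good to about 2 mm. A picture is of the moment at which its call begins. camera_model takes no time and is no camera call.
- robot.close_job(): hands the job in; it is judged then, once.
Trained networks look in the newest picture that a camera, given by its name, has taken for a name from the list of things; names that differ only in an ending like _2 or _b are one class to them, and where a whole thing is asked for, a point or a joint stands for the part that bears it (a point fixed in the world has none). Each returns a list of dicts, best first, with "confidence" (0 to 1); they miss things now and then, are a little off and sometimes report something else, mostly with a low value. They report only what shows in the picture. A call takes as long as a camera call. They do not tell look-alikes from the thing itself.
- robot.recognise(camera, label): "uv" ([column, row] in pixels, amid what is visible of it).
The state is a dict: "t": time; "q": joint angles; "dq": joint speeds; "joint_torque": joint torques, N m; "tool_pos": TCP position; "orientation": TCP orientation; "force": force on the tool from outside, world axes, zero at the start; "wrist_torque": the same for the moment, N m; "opening": finger opening in m; "gripper_force": force on a finger pad.
Only numpy, scipy, OpenCV 4.12 (cv2) and the standard library are available. Lean on these libraries where they do the work, as an engineer would, in place of code of your own. Each camera call takes 0.05 s, during which the arm holds its last target. There are 200 camera calls.

TASK

With the brush, and not with the gripper or the gauge, sweep the four metal offcuts off the blue plate into the scrap tray at its end, then put the brush back down on the bench, clear of the plate and tray. Take the coating gauge out of its stand and hold it upright with its tip on the white spot marked on the plate, pressing gently straight down so that the sprung tip is about half way in and never hard against its stop. Finish while still holding the gauge there; leave the yellow jar and the wire spool where they are.

Things in the scene. Friction and masses are not known exactly. Their poses are not given: they have to be found in the camera images.
- plate: Fixed work block; origin at bench level under the blue plate's centre. Blue top 30 mm above the bench, local x -70 to +70 mm, y -55 to +55, between side rails 8 mm wide whose tops are 36 mm above the bench; both x ends open. Fixed at the +x end: open grey scrap tray, x +70 to +170, 126 mm wide, walls 4 mm thick, 20 mm high, floor 4 mm above the bench.
- spot: White painted disc, 22 mm diameter, with a 6 mm black centre dot, on top of the blue plate; no thickness to speak of. Origin at its centre on the plate's top face. It may be covered by an offcut at the start.
- brush: Loose block brush, 140 g, standing on its bristles; origin centre of their underside, z up. Stiff dark bristles 20 (x) by 94 (y) by 30 mm high; wood head 26 x 98, z 30 to 48; grip ridge on top 20 thick (x), 62 long (y), z 48 to 88. Grip the ridge from above, fingers closing along x, at z about 68. Its long faces sweep, moving along its x; both alike.
- stand: Fixed dark wooden gauge stand, block 70 x 70 mm, 60 mm high, with an upright through hole of 23 mm diameter in its centre. Origin at bench level under the centre.
- gauge: Loose pen-shaped gauge, 130 g, hanging upright in the stand by its collar. Origin: the end of the tip when out (fixed to the pen); z up its axis. Brass tip 10 mm dia, z 0 to 20 mm; steel barrel 20 dia, z 20 to 56; orange collar 32 dia, z 56 to 62, on the stand's top; round black grip 22 dia, z 62 to 125. Grip from above at z about 95, any yaw. Lift 60 mm to leave the stand.
- gauge_tip (a point): The end face centre of the gauge's sprung brass tip (moves with the tip).
- tip (a joint): How far the sprung tip is pushed into the gauge, in m: 0 = out, 0.010 = hard against its stop. It starts to move at about 1 N and adds 0.35 N per mm (half way about 2.8 N, fully in about 4.6 N).
- offcut1: Loose brass offcut, 20 x 16 x 12 mm high, about 32 g, on the blue plate. Origin: centre of its underside.
- offcut2: Loose copper slug, upright cylinder 20 mm diameter, 12 mm high, about 33 g, on the blue plate. Origin: centre of its underside.
- offcut3: Loose aluminium L-shaped offcut, 20 x 20 mm outline, 14 mm high, about 15 g, on the blue plate. Origin: centre of its underside.
- offcut4: Loose steel offcut, 18 x 18 x 10 mm high, about 25 g, on the blue plate. Origin: centre of its underside.
- bottle: Bystander: small loose yellow jar with white cap, 44 mm diameter, 85 mm high, origin under its centre. Leave alone.
- spool: Bystander: loose copper wire spool standing upright, 48 mm diameter, 50 mm high, origin under its centre. Leave alone.
There are look-alikes about, which are no part of the job. Several things look just like the gauge: the one meant starts farthest from the robot's base. Several things have the shape of the stand; the one meant has the colours described above.

How it is judged:
On the way, in this order (a step that is already met when the one before it is completed fails the run):
1. all four offcuts lie in the scrap tray, swept there with the brush, which is still held (x of offcut1 in the frame of plate between 0.07 and 0.172 m and y of offcut1 in the frame of plate between -0.066 and 0.066 m and z of each of offcut1, offcut2, offcut3, offcut4 in the frame of plate below 0.03 m and x of offcut2 in the frame of plate between 0.07 and 0.172 m and y of offcut2 in the frame of plate between -0.066 and 0.066 m and x of offcut3 in the frame of plate between 0.07 and 0.172 m and y of offcut3 in the frame of plate between -0.066 and 0.066 m and x of offcut4 in the frame of plate between 0.07 and 0.172 m and y of offcut4 in the frame of plate between -0.066 and 0.066 m and contact force between brush and the fingers above 0.5 N), for 0.2 s.
2. the brush is back down on the bench, let go, clear of plate and tray (height (world z) of brush below 0.03 m and contact force between brush and the fingers below 0.05 N and contact force between brush and plate below 0.05 N and linear speed of brush below 0.03 m/s), for 0.2 s.
At the end, for the whole second after the job is handed in: Gauge held in the fingers, at rest, upright within 8 deg, tip within 8 mm of the spot's centre, pushed in 2 to 9 mm (0.8 to 8 N on the plate), clear of its stand; all four offcuts in the tray; brush let go on the bench, touching neither plate nor tray (all of step 2 and x of offcut1 in the frame of plate between 0.07 and 0.172 m and y of offcut1 in the frame of plate between -0.066 and 0.066 m and z of each of offcut1, offcut2, offcut3, offcut4 in the frame of plate below 0.03 m and x of offcut2 in the frame of plate between 0.07 and 0.172 m and y of offcut2 in the frame of plate between -0.066 and 0.066 m and x of offcut3 in the frame of plate between 0.07 and 0.172 m and y of offcut3 in the frame of plate between -0.066 and 0.066 m and x of offcut4 in the frame of plate between 0.07 and 0.172 m and y of offcut4 in the frame of plate between -0.066 and 0.066 m and horizontal distance between gauge_tip and spot below 0.008 m and angle between gauge's own z axis and vertical below 0.14 rad and value of joint tip between 0.002 and 0.009 m and contact force between gauge and plate between 0.8 and 8 N and contact force between gauge and the fingers above 1 N and contact force between gauge and stand below 0.05 N and linear speed of gauge below 0.03 m/s); the arm keeps its last pose, push and grip.
It fails at once if an offcut touched by the gripper or arm (contact force between any of offcut1, offcut2, offcut3, offcut4 and the fingers above 0.2 N or contact force between any of offcut1, offcut2, offcut3, offcut4 and the arm above 0.2 N).
It fails at once if an offcut touched hard by the gauge (contact force between any of offcut1, offcut2, offcut3, offcut4 and gauge above 0.3 N).
It fails at once if the gauge pressed hard on the plate (over 12 N) (contact force between gauge and plate above 12 N).
It fails at once if a bystander moved by more than 20 mm or knocked over (distance of any of bottle, spool from where it was at the start of the episode above 0.02 m or angle between any of bottle, spool's own z axis and vertical above 0.5 rad).
It also fails if it takes over 64 s, if anything falls off the work surface, if the arm or the gripper's body presses on something with over 40 N, if the wrist force passes 120 N, or if a joint passes its speed limit or range.

## Working session

There is one attempt and no reset: what is moved stays moved. The work goes in short steps, Python scripts to look and compute and a tool call to move; the robot and the scene stay as the last step left them, time stands still between calls to the robot, and variables do not carry over. Pictures are saved under pics/ and viewed, at most 10 in all, crops included, and the job is handed in when it is done.

Besides the shell and the picture viewer there is one more tool, called after "Call:" as name(argument=value, ...), one argument or row to a line, values as JSON. move_arm: Moves the arm, as the interface text tells. Its arguments: {"type":"object","properties":{"deltas":{"type":"array","items":{"type":"number"}},"squeeze":{"type":"number"}},"required":["deltas"]}

```bash
mkdir -p pics
cat > h.py <<'E'
import numpy as np, cv2
from plant import robot
def cam(n):
    im,d=robot.read_camera(n); return im,d,robot.camera_model(n)
def world(uv,d,m):
    u,v=uv; x=np.linalg.inv(m["K"])@np.array([u,v,1.])*d
    return m["R"].T@(x-m["t"])
def onz(uv,z,m):
    r=m["R"].T@(np.linalg.inv(m["K"])@np.array([uv[0],uv[1],1.])); c=-m["R"].T@m["t"]
    return c+r*(z-c[2])/r[2]
def cloud(d,m):
    v,u=np.mgrid[0:d.shape[0],0:d.shape[1]]
    x=np.stack([u,v,np.ones_like(u)],-1)@np.linalg.inv(m["K"]).T*d[...,None]
    return (x-m["t"])@m["R"]
def save(n,im): cv2.imwrite("pics/"+n+".png",im[:,:,::-1])
E
python3 - <<'E'
from h import *
for n in("scene","top"):
    im,d,m=cam(n); save(n+"0",im); np.savez(n+"0.npz",im=im,d=d,**m)
    print(n,"cam at",(-m["R"].T@m["t"]).round(3), m["R"].round(2).tolist(), m["K"][0,0])
    for l in("plate","spot","brush","stand","gauge","offcut1","offcut2","offcut3","offcut4","bottle","spool"):
        for r in robot.recognise(n,l):
            u,v=r["uv"]; dd=d[int(v),int(u)]
            print(l,np.round(r["uv"]).tolist(),round(r["confidence"],2),world((u,v),dd,m).round(3))
s=robot.read_state();print(s["t"],s["tool_pos"],s["orientation"],s["force"])
E
```

```text
scene cam at [1.05  0.262 0.772] [[-0.49, 0.87, -0.01], [0.69, 0.38, -0.62], [-0.53, -0.31, -0.79]] 381.82387875759224
plate [248.0, 219.0] 0.83 [0.615 0.004 0.024]
brush [381.0, 213.0] 0.56 [0.478 0.271 0.065]
stand [186.0, 142.0] 0.92 [ 0.499 -0.251  0.057]
stand [145.0, 129.0] 0.92 [ 0.51  -0.379  0.056]
stand [371.0, 323.0] 0.43 [0.722 0.333 0.05 ]
gauge [218.0, 130.0] 0.87 [ 0.435 -0.188  0.078]
gauge [183.0, 120.0] 0.48 [ 0.472 -0.272  0.104]
gauge [268.0, 192.0] 0.33 [0.531 0.013 0.04 ]
offcut1 [259.0, 209.0] 0.57 [0.589 0.02  0.044]
offcut1 [247.0, 189.0] 0.57 [ 0.543 -0.037  0.036]
offcut1 [238.0, 199.0] 0.42 [ 0.585 -0.038  0.042]
offcut2 [259.0, 209.0] 0.57 [0.589 0.02  0.044]
offcut2 [247.0, 189.0] 0.57 [ 0.543 -0.037  0.036]
offcut2 [238.0, 199.0] 0.42 [ 0.585 -0.038  0.042]
offcut3 [259.0, 209.0] 0.57 [0.589 0.02  0.044]
offcut3 [247.0, 189.0] 0.57 [ 0.543 -0.037  0.036]
offcut3 [238.0, 199.0] 0.42 [ 0.585 -0.038  0.042]
offcut4 [259.0, 209.0] 0.57 [0.589 0.02  0.044]
offcut4 [247.0, 189.0] 0.57 [ 0.543 -0.037  0.036]
offcut4 [238.0, 199.0] 0.42 [ 0.585 -0.038  0.042]
b
[... 512 characters left out ...]
3.0] 0.57 [ 0.424 -0.194  0.124]
gauge [259.0, 208.0] 0.54 [ 0.537 -0.04   0.04 ]
offcut1 [258.0, 191.0] 0.51 [ 0.577 -0.036  0.044]
offcut1 [238.0, 214.0] 0.44 [0.523 0.012 0.039]
offcut2 [258.0, 191.0] 0.51 [ 0.577 -0.036  0.044]
offcut2 [238.0, 214.0] 0.44 [0.523 0.012 0.039]
offcut3 [258.0, 191.0] 0.51 [ 0.577 -0.036  0.044]
offcut3 [238.0, 214.0] 0.44 [0.523 0.012 0.039]
offcut4 [258.0, 191.0] 0.51 [ 0.577 -0.036  0.044]
offcut4 [238.0, 214.0] 0.44 [0.523 0.012 0.039]
bottle [367.0, 128.0] 0.92 [ 0.723 -0.294  0.082]
spool [115.0, 141.0] 0.73 [0.701 0.314 0.048]
1.2 [0.21291086 0.56097895 0.22965266] [-5.66731789e-01 -3.09003942e+00 -6.19856429e-05] [ 0.63839089  0.30306346 -0.02519258]
```

View pics/top0.png

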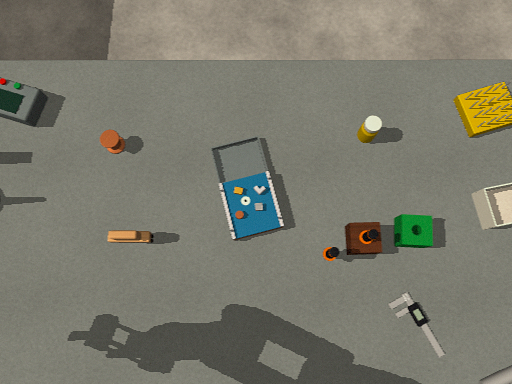

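View pics/scene0.png

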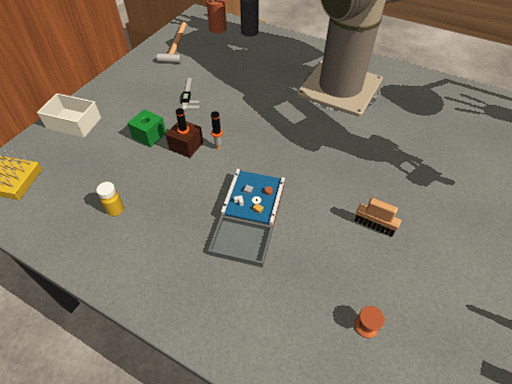

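The top view shows the plate at (248,205) with its tray up and left at (240,158), and the spot uncovered at (245,201). The offcuts are at (238,190), (260,189), (259,207) and (239,214), and the brush at (131,237). The dark stand with its gauge is at (364,238), with a look-alike gauge standing free at (332,253). The scene view agrees. Next I'll measure from both cameras.

```bash
cat > meas.py <<'E'
from h import *
def rect(P):
    (c,s,a)=cv2.minAreaRect((P[:,:2]*1000).astype(np.float32)); b=cv2.boxPoints((c,s,a))
    e=[b[1]-b[0],b[2]-b[1]]; l=max(e,key=np.linalg.norm)
    return np.round(c,1),np.round(sorted(s),1),round(float(np.degrees(np.arctan2(l[1],l[0]))),1)
def main(f):
  for n in("scene","top"):
    z=np.load(n+"0.npz"); im,d=z["im"],z["d"]; m={k:z[k] for k in"KRt"}
    P=cloud(d,m); hsv=cv2.cvtColor(im,cv2.COLOR_RGB2HSV); ok=d>0
    def near(x,y,r): return ok&(np.hypot(P[...,0]-x,P[...,1]-y)<r)
    bl=near(.57,0,.12)&(hsv[...,0]>95)&(hsv[...,0]<115)&(hsv[...,1]>150)
    print(n,"plate",rect(P[bl]),np.median(P[bl][:,2]).round(4))
    fl=near(.57,0,.25)&(P[...,2]>.012); print(" block+tray",rect(P[fl]))
    w=near(.58,0,.06)&(hsv[...,1]<50)&(hsv[...,2]>190)
    k,lab,st,c=cv2.connectedComponentsWithStats(w.astype(np.uint8))
    for i in range(1,k):
        if st[i,4]>8: print(" white",c[i].round(1),st[i,4],onz(c[i],.03,m).round(4), P[lab==i][:,2].mean().round(3))
    for lo,hi in((.083,.1),(.055,.08),(.04,.1)):
        b=near(.47,.26,.1)&(P[...,2]>lo)&(P[...,2]<hi)
        if b.sum()>5: print(" brush",lo,rect(P[b]),b.sum(),np.median(P[b],0).round(4))
    st_=near(.48,-.27,.07)&(P[...,2]>.055)&(P[...,2]<.064)
    print(" stand top",rect(P[st_]),np.median(P[st_][:,2]).round(4))
    for lo,hi in((.07,.12),(.118,.14)):
        g=near(.47,-.27,.04)&(P[...,2]>lo)&(P[...,2]<hi)
        if g.sum()>3: print(" gauge",lo,rect(P[g]),g.sum(),P[g].mean(0).round(4),P[g][:,2].max().round(4))
    oc=near(.58,0,.08)&(P[...,2]>.0375)&(P[...,2]<.06)
    k,lab,st,c=cv2.connectedComponentsWithStats(oc.astype(np.uint8))
    for i in range(1,k):
        if st[i,4]>8: print(" off",st[i,4],P[lab==i].mean(0).round(3))
main(0)
E
python3 meas.py
```

```text
scene plate (array([548.8, -17.6]), array([106.7, 143.2]), 14.9) 0.0287
 block+tray (array([583.4,  -1.1]), array([294.9, 446.3]), 83.8)
 white [249.7 187.7] 13 [ 0.5334 -0.0362  0.03  ] 0.039
 white [238.7 199. ] 47 [ 0.5771 -0.0422  0.03  ] 0.041
 white [256.1 199.6] 47 [ 0.5582 -0.0042  0.03  ] 0.029
 white [275.2 206.8] 44 [0.5548 0.0461 0.03  ] 0.035
 white [272.1 218. ] 15 [0.5872 0.0544 0.03  ] 0.034
 brush 0.083 (array([470.9, 269.9]), array([21.4, 60.3]), 87.5) 194 [0.4721 0.2701 0.0865]
 brush 0.055 (array([478.5, 269.4]), array([ 7.1, 61.4]), -88.5) 207 [0.479  0.2704 0.0676]
 brush 0.04 (array([471. , 269.5]), array([27.7, 98.1]), -89.0) 745 [0.4783 0.2704 0.0624]
 stand top (array([ 467.5, -280.7]), array([71.7, 73. ]), 1.8) 0.0585
 gauge 0.07 (array([ 471.3, -276.2]), array([12.9, 20.9]), -38.8) 117 [ 0.4727 -0.2759  0.0947] 0.1196
 gauge 0.118 (array([ 468.6, -279.8]), array([20.9, 21.9]), 73.3) 61 [ 0.47   -0.2787  0.125 ] 0.1297
 off 35 [ 0.545 -0.033  0.039]
 off 44 [0.523 0.012 0.041]
 off 51 [ 0.584 -0.036  0.042]
 off 56 [0.582 0.015 0.041]
top plate (array([547.
[... 303 characters left out ...]
 55 [ 0.557  -0.0051  0.03  ] 0.03
 brush 0.083 (array([468.2, 265.8]), array([18.6, 61.7]), -89.8) 233 [0.468  0.2652 0.0871]
 brush 0.055 (array([459.6, 260.8]), array([16.7, 58.1]), -71.4) 47 [0.4591 0.2381 0.0716]
 brush 0.04 (array([467.8, 266.2]), array([24.2, 98.5]), -89.5) 484 [0.4656 0.2558 0.0817]
 stand top (array([ 466.1, -284.6]), array([70.2, 70.8]), -88.6) 0.0598
 gauge 0.07 (array([ 461.8, -278. ]), array([14.8, 22.3]), 30.4) 59 [ 0.4623 -0.2775  0.0937] 0.119
 gauge 0.118 (array([ 465.4, -284.2]), array([20.7, 21.3]), -0.8) 96 [ 0.4652 -0.2835  0.128 ] 0.1347
 off 54 [0.58  0.011 0.042]
 off 53 [ 0.582 -0.04   0.043]
 off 49 [ 0.541 -0.038  0.04 ]
 off 54 [0.521 0.007 0.042]
```

```bash
cat > go.py <<'E'
from h import *
import sys
from scipy.spatial.transform import Rotation as Ro
# usage: go.py x y z yawdeg  (yaw of tool y axis; tool down) -> delta in tool axes
s=robot.read_state(); R0=Ro.from_rotvec(s["orientation"]); 
for a in sys.argv[1:]:
    x,y,z,w=map(float,a.split(",")); w=np.radians(w)
    Y=np.array([np.cos(w),np.sin(w),0]);Z=np.array([0,0,-1.]);R1=np.stack([np.cross(Y,Z),Y,Z],1)
    print(a,(R0.as_matrix().T@(np.array([x,y,z])-s["tool_pos"])).round(4),((R0.inv()*Ro.from_matrix(R1)).as_rotvec()).round(4))
print(s["t"],s["tool_pos"].round(4),s["q"].round(2),s["force"].round(2),s["opening"],s["gripper_force"])
E
python3 go.py .4695,.268,.16,0 .4695,.268,.062,0 .4695,.268,.16,180
```

```text
.4695,.268,.16,0 [-0.3439 -0.1829  0.0696] [ 0.    -0.     1.208]
.4695,.268,.062,0 [-0.3439 -0.1829  0.1676] [ 0.    -0.     1.208]
.4695,.268,.16,180 [-0.3439 -0.1829  0.0696] [ 0.      0.     -1.9336]
1.2 [0.2129 0.561  0.2297] [ 1.12  0.13  1.49  0.    1.52 -0.09] [ 0.64  0.3  -0.03] 0.09287151478834531 0.0
```

Call:
move_arm(
  deltas=[-0.344,-0.183,0.07,0,0,1.208,1,-0.344,-0.183,0.07,0,0,1.208,1,-0.344,-0.183,0.07,0,0,1.208,1,-0.344,-0.183,0.07,0,0,1.208,1,-0.344,-0.183,0.07,0,0,1.208,1,-0.344,-0.183,0.07,0,0,1.208,1,-0.344,-0.183,0.07,0,0,1.208,1,-0.344,-0.183,0.07,0,0,1.208,1,-0.344,-0.183,0.07,0,0,1.208,1],
)

```text
t: 2.33
tool_pos: [0.4693, 0.2684, 0.1599]
orientation: [-2.219, -2.223, -0.0]
force: [-0.7, 0.4, 0.3]
opening: 0.0931
gripper_force: 0.0
```

```bash
python3 go.py .4695,.268,.062,0
```

```text
.4695,.268,.062,0 [-0.0004  0.0003  0.0979] [-0.     -0.0004  0.0018]
2.325 [0.4693 0.2684 0.1599] [0.42 0.01 1.74 0.   1.39 0.42] [-0.68  0.35  0.3 ] 0.0930832439161578 0.0
```

Descend, close, and lift.

Call:
move_arm(
  deltas=[0,0,0.05,0,0,0,1,0,0,0.085,0,0,0,1,0,0,0.098,0,0,0,1,0,0,0.098,0,0,0,1,0,0,0.098,0,0,0,0,0,0,0.098,0,0,0,0,0,0,0.098,0,0,0,0,0,0,0.098,0,0,0,0,0,0,0.098,0,0,0,0,0,0,0.098,0,0,0,0],
  squeeze=35,
)

```text
t: 3.58
tool_pos: [0.4695, 0.2677, 0.0616]
orientation: [-2.221, -2.221, 0.0]
force: [-0.1, -0.1, -0.8]
opening: 0.0375
gripper_force: 0.0
```

```bash
python3 go.py .4695,.268,.16,0
```

```text
.4695,.268,.16,0 [ 0.0003 -0.     -0.0984] [-0.0001  0.     -0.0001]
3.575 [0.4695 0.2677 0.0616] [0.42 0.12 1.82 0.   1.2  0.42] [-0.06 -0.13 -0.78] 0.03746101400094179 0.0
```

Call:
move_arm(
  deltas=[0,0,0,0,0,0,0,0,0,0,0,0,0,0,0,0,0,0,0,0,0,0,0,0,0,0,0,0,0,0,0,0,0,0,0,0,0,0,0,0,0,0,0,0,-0.04,0,0,0,0,0,0,-0.08,0,0,0,0,0,0,-0.08,0,0,0,0],
)

```text
t: 4.7
tool_pos: [0.472, 0.2689, 0.1458]
orientation: [2.22, 2.22, 0.011]
force: [-0.1, 0.1, -1.4]
opening: 0.02
gripper_force: 35.0
```

```bash
python3 - <<'E'
from h import *
from meas import rect
c=np.radians(15.);X=np.array([np.cos(c),np.sin(c)]);o=np.array([.548,-.0177])
for l in(-.054,.1,.12):print(l,(o+l*X).round(4))
for n in("top","scene"):
    im,d,m=cam(n); P=cloud(d,m); s=robot.read_state()["tool_pos"]
    hsv=cv2.cvtColor(im,cv2.COLOR_RGB2HSV)
    b=(d>0)&(np.hypot(P[...,0]-s[0],P[...,1]-s[1])<.075)&(hsv[...,1]>70)&(hsv[...,0]<25)&(P[...,2]>.04)
    print(n,rect(P[b]),b.sum(),P[b].min(0).round(3),P[b].max(0).round(3))
save("grasp",np.hstack([im[130:330,280:480]]).repeat(3,0).repeat(3,1))
E
python3 go.py .4957,-.0318,.142,15
```

```text
scene plate (array([548.8, -17.6]), array([106.7, 143.2]), 14.9) 0.0287
 block+tray (array([583.4,  -1.1]), array([294.9, 446.3]), 83.8)
 white [249.7 187.7] 13 [ 0.5334 -0.0362  0.03  ] 0.039
 white [238.7 199. ] 47 [ 0.5771 -0.0422  0.03  ] 0.041
 white [256.1 199.6] 47 [ 0.5582 -0.0042  0.03  ] 0.029
 white [275.2 206.8] 44 [0.5548 0.0461 0.03  ] 0.035
 white [272.1 218. ] 15 [0.5872 0.0544 0.03  ] 0.034
 brush 0.083 (array([470.9, 269.9]), array([21.4, 60.3]), 87.5) 194 [0.4721 0.2701 0.0865]
 brush 0.055 (array([478.5, 269.4]), array([ 7.1, 61.4]), -88.5) 207 [0.479  0.2704 0.0676]
 brush 0.04 (array([471. , 269.5]), array([27.7, 98.1]), -89.0) 745 [0.4783 0.2704 0.0624]
 stand top (array([ 467.5, -280.7]), array([71.7, 73. ]), 1.8) 0.0585
 gauge 0.07 (array([ 471.3, -276.2]), array([12.9, 20.9]), -38.8) 117 [ 0.4727 -0.2759  0.0947] 0.1196
 gauge 0.118 (array([ 468.6, -279.8]), array([20.9, 21.9]), 73.3) 61 [ 0.47   -0.2787  0.125 ] 0.1297
 off 35 [ 0.545 -0.033  0.039]
 off 44 [0.523 0.012 0.041]
 off 51 [ 0.584 -0.036  0.042]
 off 56 [0.582 0.015 0.041]
top plate (array([547.
[... 783 characters left out ...]

 gauge 0.118 (array([ 465.4, -284.2]), array([20.7, 21.3]), -0.8) 96 [ 0.4652 -0.2835  0.128 ] 0.1347
 off 54 [0.58  0.011 0.042]
 off 53 [ 0.582 -0.04   0.043]
 off 49 [ 0.541 -0.038  0.04 ]
 off 54 [0.521 0.007 0.042]
-0.054 [ 0.4958 -0.0317]
0.1 [0.6446 0.0082]
0.12 [0.6639 0.0134]
top (array([462.7, 253. ]), array([103. , 114.4]), -65.6) 1779 [0.398 0.194 0.086] [0.532 0.293 0.574]
scene (array([496.2, 266.8]), array([ 80.1, 142.8]), -86.7) 3401 [0.457 0.194 0.081] [0.538 0.337 0.546]
.4957,-.0318,.142,15 [-0.2996  0.026  -0.0005] [ 5.000e-04 -1.000e-04 -2.617e-01]
4.8 [0.4696 0.2678 0.1416] [ 0.42  0.03  1.76 -0.    1.35  0.42] [-0.97 -0.82 -1.61] 0.019623298890714024 34.99366879463196
```

Call:
move_arm(
  deltas=[-0.06,0.005,0,0,0,-0.05,0,-0.12,0.01,0,0,0,-0.11,0,-0.18,0.016,0,0,0,-0.17,0,-0.24,0.021,0,0,0,-0.22,0,-0.28,0.025,0,0,0,-0.25,0,-0.2996,0.026,0,0,0,-0.262,0,-0.2996,0.026,0,0,0,-0.262,0,-0.2996,0.026,0,0,0,-0.262,0],
)

```text
t: 5.8
tool_pos: [0.4947, -0.0311, 0.1404]
orientation: [-1.911, -2.491, 0.001]
force: [-0.2, -0.2, -1.2]
opening: 0.0198
gripper_force: 35.0
```

```bash
sed -i 's/^main(0)/if __name__=="__main__": main(0)/' meas.py
python3 - <<'E'
from h import *
a,_,_=cam("top"); b,_,_=cam("scene")
f=lambda i:cv2.resize(i,(400,400),interpolation=cv2.INTER_CUBIC)
save("stage",np.hstack([f(a[120:260,180:320]),f(b[110:290,170:350])]))
E
python3 go.py .4957,-.0318,.0935,15
```

```text
.4957,-.0318,.0935,15 [-0.0011  0.0003  0.0475] [-0.001  -0.0007  0.0011]
5.9 [ 0.4952 -0.0308  0.141 ] [-0.17 -0.09  1.88  0.    1.36 -0.43] [ 0.63  1.36 -0.72] 0.0201138345829159 34.99382793903351
```

View pics/stage.png

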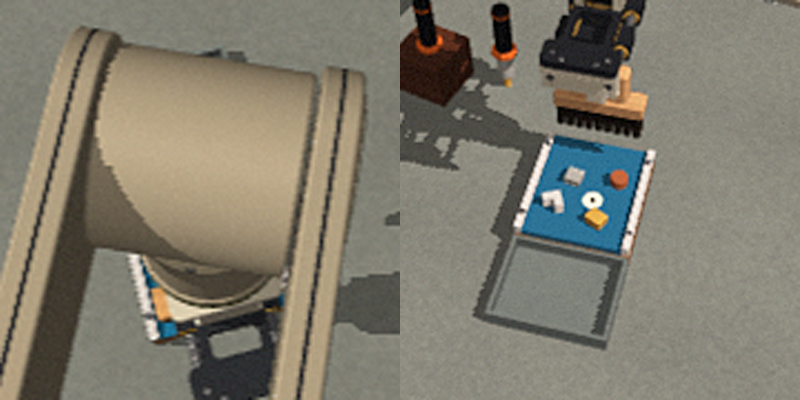

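The scene half shows the brush held level and square to the plate at (600,110), just behind its open near end. I'll check its lateral centring numerically.

Run:
```python
from h import *
im,d,m=cam("scene"); P=cloud(d,m); hsv=cv2.cvtColor(im,cv2.COLOR_RGB2HSV)
c=np.radians(15.);o=np.array([.5488,-.0176])
q=P[...,:2]-o; lx=q@[np.cos(c),np.sin(c)]; ly=q@[-np.sin(c),np.cos(c)]
for lo,hi in((.105,.13),(.083,.107)):
    b=(d>0)&(P[...,2]>lo)&(P[...,2]<hi)&(abs(lx+.05)<.035)&(abs(ly)<.07)
    print(b.sum(),lx[b].min().round(4),lx[b].max().round(4),np.percentile(ly[b],[1,99]).round(4),ly[b].min(),ly[b].max(),P[b][:,2].min())
```

```text
326 -0.0687 -0.0389 [-0.0451  0.0516] -0.04608548642358314 0.05180261983454535 0.10517042370015625
228 -0.0607 -0.042 [-0.0419  0.0492] -0.0422708332052606 0.04933324140194562 0.08303640945115495
```

Call:
move_arm(
  deltas=[-0.003,-0.003,0.015,0,0,0,0,-0.003,-0.003,0.03,0,0,0,0,-0.003,-0.003,0.042,0,0,0,0,-0.003,-0.003,0.048,0,0,0,0,-0.003,-0.003,0.048,0,0,0,0,-0.003,-0.003,0.048,0,0,0,0],
)

```text
t: 6.7
tool_pos: [0.4939, -0.0355, 0.0941]
orientation: [1.912, 2.492, 0.001]
force: [-0.7, -0.2, -0.8]
opening: 0.0201
gripper_force: 35.0
```

Call:
move_arm(
  deltas=[0,0.005,0.001,0,0,0,0,0,0.013,0.001,0,0,0,0,0,0.022,0.001,0,0,0,0,0,0.031,0.001,0,0,0,0,0,0.04,0.001,0,0,0,0,0,0.049,0.001,0,0,0,0,0,0.058,0.001,0,0,0,0,0,0.067,0.001,0,0,0,0,0,0.076,0.001,0,0,0,0,0,0.084,0.001,0,0,0,0,0,0.09,0.001,0,0,0,0,0,0.09,0.001,0,0,0,0],
)

```text
t: 8.2
tool_pos: [0.5809, -0.0121, 0.0927]
orientation: [1.912, 2.493, 0.0]
force: [-1.1, 0.1, -1.8]
opening: 0.0196
gripper_force: 35.0
```

Run:
```python
from h import *
b,_,_=cam("scene")
save("mid",cv2.resize(b[150:290,180:340],(640,560),interpolation=cv2.INTER_CUBIC))
s=robot.read_state();print(s["tool_pos"],s["force"])
```

```text
[ 0.5805643  -0.01215256  0.09263336] [ 0.31252621 -0.80398848 -1.03824305]
```

View pics/mid.png

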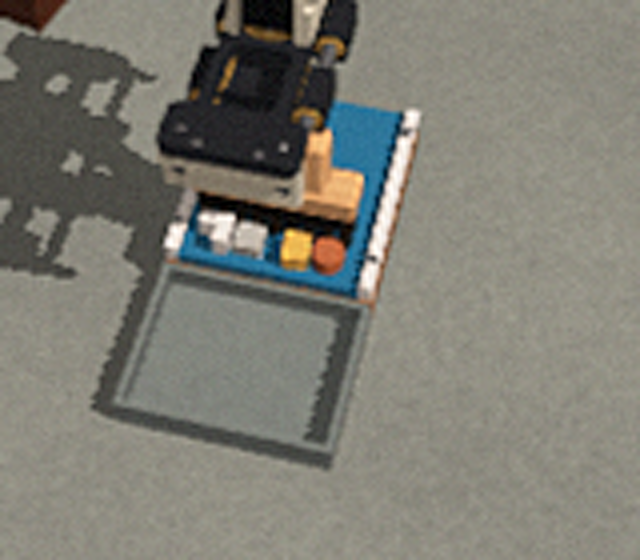

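All four offcuts are lined up in front of the bristles (pixels 215 to 330, 230 to 250), short of the tray edge. I'll carry on sweeping.

Call:
move_arm(
  deltas=[0,0.006,0,0,0,0,0,0,0.013,0,0,0,0,0,0,0.02,0,0,0,0,0,0,0.027,0,0,0,0,0,0,0.034,0,0,0,0,0,0,0.041,0,0,0,0,0,0,0.048,0,0,0,0,0,0,0.055,0,0,0,0,0,0,0.062,0,0,0,0,0,0,0.068,0,0,0,0,0,0,0.073,0,0,0,0,0,0,0.073,0,0,0,0],
)

```text
$.deltas: bad value
```

Call:
move_arm(
  deltas=[0,-0.005,0,0,0,0,0,0,-0.005,-0.03,0,0,0,0,0,-0.015,-0.06,0,0,0,0,0,-0.04,-0.08,0,0,0,0,0,-0.08,-0.08,0,0,0,0,0,-0.12,-0.08,0,0,0,0,0,-0.15,-0.08,0,0,0,0,0,-0.15,-0.08,0,0,0,0],
)

```text
t: 9.25
tool_pos: [0.434, -0.0515, 0.1726]
orientation: [1.914, 2.491, -0.0]
force: [-0.1, 0.1, -0.9]
opening: 0.0198
gripper_force: 35.0
```

```bash
python3 - <<'E'
from h import *
b,d,m=cam("scene")
save("swept",cv2.resize(b[150:290,180:340],(640,560),interpolation=cv2.INTER_CUBIC))
P=cloud(d,m);c=np.radians(15.);o=np.array([.5488,-.0176]);q=P[...,:2]-o; lx=q@[np.cos(c),np.sin(c)]; ly=q@[-np.sin(c),np.cos(c)]
w=((lx>.055)&(lx<.164)&(abs(ly)<.057)&(P[...,2]>.009)&(P[...,2]<.06)).astype(np.uint8)
k,lab,st,cc=cv2.connectedComponentsWithStats(w)
for i in range(1,k):
    if st[i,4]>8: s=lab==i; print(st[i,4],lx[s].mean().round(3),ly[s].mean().round(3),P[s][:,2].max().round(3))
E
python3 go.py .47,.25,.15,0 .47,.25,.061,0
```

```text
613 0.067 0.001 0.045
.47,.25,.15,0 [0.2821 0.1114 0.0229] [0.0013 0.0004 0.2609]
.47,.25,.061,0 [0.2821 0.1112 0.1119] [0.0013 0.0004 0.2609]
9.3 [ 0.4352 -0.0513  0.1729] [-0.23 -0.29  1.99  0.    1.44 -0.5 ] [ 0.12 -0.17 -1.37] 0.01951226043834417 34.99361872673035
```

View pics/swept.png

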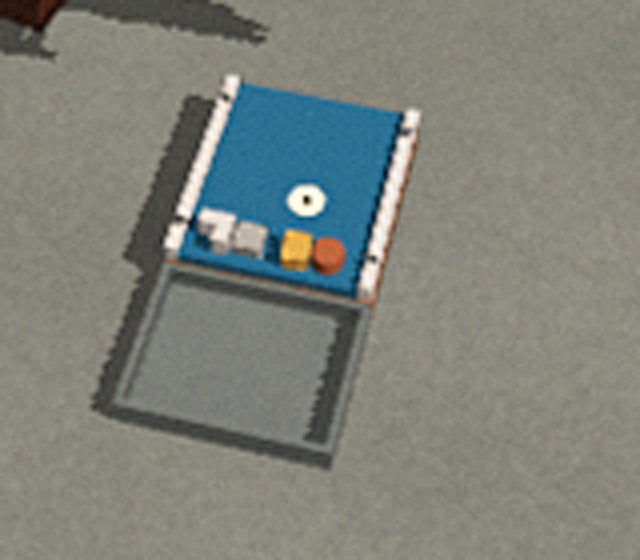

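My sweep call was refused because its last row was short, and the lift I had queued behind it still ran. The picture shows the offcuts undisturbed at (215 to 330, 230 to 250), with the brush clear of them. I'll go back down behind them and finish the sweep.

Call:
move_arm(
  deltas=[0,0.04,0,0,0,0,0,0,0.08,0,0,0,0,0,0,0.115,0,0,0,0,0,0,0.133,0,0,0,0,0,0,0.133,0.02,0,0,0,0,0,0.133,0.045,0,0,0,0,0,0.133,0.068,0,0,0,0,0,0.133,0.08,0,0,0,0,0,0.133,0.08,0,0,0,0,0,0.133,0.08,0,0,0,0],
)

```text
t: 10.55
tool_pos: [0.5637, -0.0166, 0.0923]
orientation: [-1.912, -2.492, 0.0]
force: [-0.2, -0.3, -0.8]
opening: 0.0197
gripper_force: 35.0
```

Call:
move_arm(
  deltas=[0,0.008,0,0,0,0,0,0,0.017,0,0,0,0,0,0,0.026,0,0,0,0,0,0,0.035,0,0,0,0,0,0,0.044,0,0,0,0,0,0,0.053,0,0,0,0,0,0,0.062,0,0,0,0,0,0,0.071,0,0,0,0,0,0,0.08,0,0,0,0,0,0,0.088,0,0,0,0,0,0,0.092,0,0,0,0,0,0,0.092,0,0,0,0,0],
)

```text
t: 12.05
tool_pos: [0.653, 0.0073, 0.0926]
orientation: [-1.912, -2.493, 0.0]
force: [0.4, 0.2, -0.1]
opening: 0.0201
gripper_force: 35.0
```

Call:
move_arm(
  deltas=[0,-0.003,-0.02,0,0,0,0,0,-0.005,-0.05,0,0,0,0,0,-0.03,-0.08,0,0,0,0,0,-0.08,-0.08,0,0,0,0,0,-0.13,-0.08,0,0,0,0,0,-0.18,-0.08,0,0,0,0,0,-0.21,-0.08,0,0,0,0,0,-0.21,-0.08,0,0,0,0],
)

```text
t: 13.05
tool_pos: [0.449, -0.0477, 0.1741]
orientation: [1.913, 2.49, 0.001]
force: [-0.0, -0.4, -1.6]
opening: 0.0196
gripper_force: 35.0
```

```bash
python3 - <<'E'
from h import *
b,d,m=cam("scene")
save("swept2",cv2.resize(b[150:290,180:340],(640,560),interpolation=cv2.INTER_CUBIC))
P=cloud(d,m);c=np.radians(15.);o=np.array([.5488,-.0176]);q=P[...,:2]-o; lx=q@[np.cos(c),np.sin(c)]; ly=q@[-np.sin(c),np.cos(c)]
w=((lx>.075)&(lx<.163)&(abs(ly)<.056)&(P[...,2]>.009)&(P[...,2]<.06)).astype(np.uint8)
k,lab,st,cc=cv2.connectedComponentsWithStats(w)
for i in range(1,k):
    if st[i,4]>8: s=lab==i; print(st[i,4],lx[s].mean().round(3),ly[s].mean().round(3),P[s][:,2].max().round(3))
E
python3 go.py .47,.25,.15,0 .47,.25,.062,0
```

```text
62 0.103 -0.043 0.019
58 0.099 -0.013 0.015
119 0.104 0.025 0.017
.47,.25,.15,0 [0.2823 0.0959 0.0242] [0.0029 0.0009 0.261 ]
.47,.25,.062,0 [0.2824 0.0956 0.1121] [0.0029 0.0009 0.261 ]
13.1 [ 0.4501 -0.0475  0.1743] [-0.22 -0.25  1.96  0.    1.43 -0.48] [ 0.33  0.83 -0.96] 0.02003852161617843 34.980071783065796
```

View pics/swept2.png

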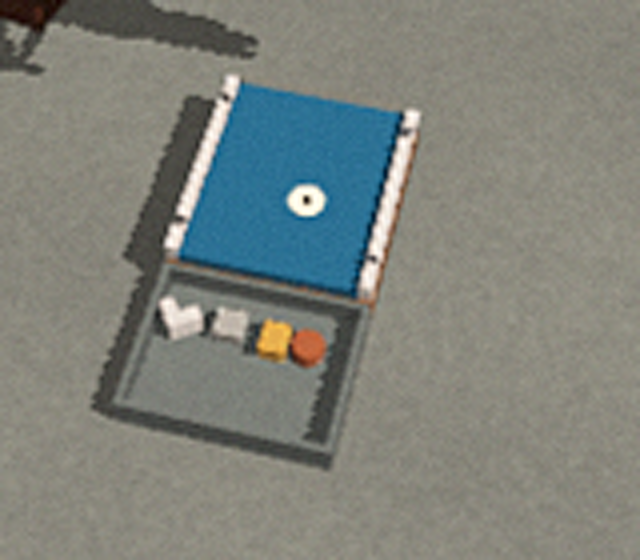

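All four offcuts lie flat in the tray at (180,320), (230,322), (275,340) and (307,347), and the plate is clear. I'll put the brush back where it was.

Call:
move_arm(
  deltas=[0.05,0.02,0,0,0,0.1,0,0.11,0.04,0,0,0,0.2,0,0.17,0.06,0,0,0,0.26,0,0.23,0.08,0,0,0,0.26,0,0.265,0.09,0.02,0,0,0.26,0,0.282,0.096,0.05,0,0,0.26,0,0.282,0.096,0.08,0,0,0.26,0,0.282,0.096,0.1,0,0,0.26,0,0.282,0.096,0.11,0,0,0.26,0,0.282,0.096,0.112,0,0,0.26,0,0.282,0.096,0.112,0,0,0.26,0,0.282,0.096,0.112,0,0,0.26,0],
)

```text
t: 14.6
tool_pos: [0.4704, 0.2503, 0.0616]
orientation: [2.219, 2.223, 0.002]
force: [-0.0, -0.1, -0.9]
opening: 0.0199
gripper_force: 35.0
```

Call:
move_arm(
  deltas=[0,0,0.0005,0,0,0,0,0,0,0.0005,0,0,0,1,0,0,0.0005,0,0,0,1,0,0,0.0005,0,0,0,1,0,0,0.0005,0,0,0,1,0,0,0.0005,0,0,0,1,0,0,0.0005,0,0,0,1,0,0,0.0005,0,0,0,1,0,0,-0.05,0,0,0,1,0,0,-0.1,0,0,0,1,0,0,-0.14,0,0,0,1,0,0,-0.14,0,0,0,1],
)

```text
t: 16.1
tool_pos: [0.4721, 0.2511, 0.2053]
orientation: [2.217, 2.222, 0.011]
force: [0.5, -0.2, -0.3]
opening: 0.0929
gripper_force: 0.0
```

```bash
python3 - <<'E'
from h import *
from meas import rect
for n in("top","scene"):
    im,d,m=cam(n);P=cloud(d,m)
    b=(d>0)&(np.hypot(P[...,0]-.47,P[...,1]-.25)<.08)&(P[...,2]>.04)&(P[...,2]<.095)
    if b.sum()>9: print(n,rect(P[b]),P[b].max(0).round(3))
E
python3 go.py .4673,-.2815,.2,0 .4673,-.2815,.095,0 .4673,-.2815,.2,20
```

```text
top (array([467.8, 248.1]), array([23.8, 96.9]), -89.4) [0.48  0.297 0.092]
scene (array([471.1, 252. ]), array([28.5, 97.5]), 89.7) [0.485 0.301 0.09 ]
.4673,-.2815,.2,0 [-0.5316 -0.0035  0.0006] [ 0.0006 -0.0002  0.002 ]
.4673,-.2815,.095,0 [-0.5316 -0.0036  0.1056] [ 0.0006 -0.0002  0.002 ]
.4673,-.2815,.2,20 [-0.5316 -0.0035  0.0006] [ 6.000e-04 -1.000e-04 -3.471e-01]
16.2 [0.4698 0.2501 0.2007] [ 0.39 -0.04  1.72 -0.    1.46  0.39] [ 0.1   0.32 -0.15] 0.0930697583781031 0.0
```

Call:
move_arm(
  deltas=[-0.06,0,0,0,0,0,1,-0.12,0,0,0,0,0,1,-0.18,0,0,0,0,0,1,-0.24,0,0,0,0,0,1,-0.3,0,0,0,0,0,1,-0.36,0,0,0,0,0,1,-0.42,-0.002,0,0,0,0,1,-0.47,-0.002,0,0,0,0,1,-0.51,-0.002,0,0,0,0,1,-0.532,-0.002,0,0,0,0,1,-0.532,-0.002,0,0,0,0,1,-0.532,-0.002,0,0,0,0,1],
)

```text
t: 17.7
tool_pos: [0.4687, -0.2806, 0.2]
orientation: [-2.217, -2.223, -0.0]
force: [-0.3, 0.2, -0.1]
opening: 0.0929
gripper_force: 0.0
```

```bash
python3 - <<'E'
from h import *
a,_,_=cam("top");b,d,m=cam("scene")
f=lambda i:cv2.resize(i,(400,400),interpolation=cv2.INTER_CUBIC)
save("g1",np.hstack([f(a[180:300,300:420]),f(b[60:200,110:250])]))
E
python3 go.py .468,-.282,.091,0
```

```text
.468,-.282,.091,0 [-0.0015 -0.0009  0.1095] [-0.0002 -0.0005  0.0035]
17.8 [ 0.469  -0.2805  0.2005] [-0.63  0.    1.68  0.    1.46 -0.64] [-0.08  0.98  0.44] 0.09299003989199701 0.0
```

View pics/g1.png

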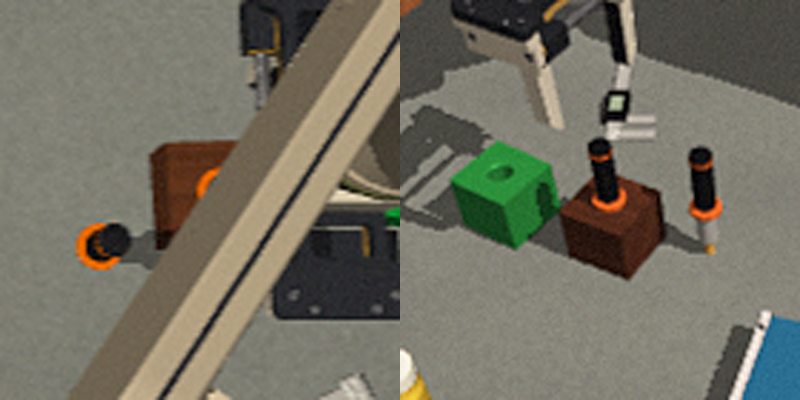

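The gripper is above the dark stand with its fingers on either side of the gauge (scene half, gauge at (603,175)). The look-alike at (705,190) is well clear. Descend and grip.

Call:
move_arm(
  deltas=[-0.001,-0.001,0.05,0,0,0,1,-0.001,-0.001,0.085,0,0,0,1,-0.001,-0.001,0.109,0,0,0,1,-0.001,-0.001,0.109,0,0,0,1,-0.001,-0.001,0.109,0,0,0,0,-0.001,-0.001,0.109,0,0,0,0,-0.001,-0.001,0.109,0,0,0,0,-0.001,-0.001,0.109,0,0,0,0,-0.001,-0.001,0.109,0,0,0,0,-0.001,-0.001,0.109,0,0,0,0,-0.001,-0.001,0.109,0,0,0,0,-0.001,-0.001,0.109,0,0,0,0],
  squeeze=30,
)

```text
t: 19.3
tool_pos: [0.4676, -0.2829, 0.0915]
orientation: [-2.219, -2.223, 0.0]
force: [-0.6, 0.3, 0.1]
opening: 0.0216
gripper_force: 30.0
```

Call:
move_arm(
  deltas=[0,0,0,0,0,0,0,0,0,0,0,0,0,0,0,0,0,0,0,0,0,0,0,0,0,0,0,0],
)

```text
t: 19.8
tool_pos: [0.4677, -0.2828, 0.0915]
orientation: [-2.219, -2.224, -0.0]
force: [-0.5, 0.6, -0.3]
opening: 0.0215
gripper_force: 30.0
```

Call:
move_arm(
  deltas=[0,0,-0.02,0,0,0,0,0,0,-0.04,0,0,0,0,0,0,-0.06,0,0,0,0,0,0,-0.08,0,0,0,0,0,0,-0.1,0,0,0,0,0,0,-0.11,0,0,0,0,0,0,-0.11,0,0,0,0,0,0,-0.11,0,0,0,0],
)

```text
t: 20.8
tool_pos: [0.4673, -0.2827, 0.2007]
orientation: [-2.218, -2.223, 0.0]
force: [0.2, -0.2, -1.7]
opening: 0.0217
gripper_force: 30.0
```

```bash
python3 go.py .5577,-.0047,.2,0
```

```text
.5577,-.0047,.2,0 [0.2778 0.0909 0.0008] [-0.0011 -0.0008  0.002 ]
20.8 [ 0.4673 -0.2827  0.2007] [-0.64  0.    1.68 -0.    1.47 -0.64] [ 0.15 -0.23 -1.75] 0.02173112195024472 29.997529685497284
```

Call:
move_arm(
  deltas=[0.05,0.016,0,0,0,0,0,0.1,0.033,0,0,0,0,0,0.15,0.049,0,0,0,0,0,0.2,0.066,0,0,0,0,0,0.24,0.08,0.02,0,0,0,0,0.27,0.088,0.04,0,0,0,0,0.278,0.091,0.06,0,0,0,0,0.278,0.091,0.068,0,0,0,0,0.278,0.091,0.068,0,0,0,0,0.278,0.091,0.068,0,0,0,0],
)

```text
t: 22.05
tool_pos: [0.5586, -0.0058, 0.1345]
orientation: [2.22, 2.221, 0.001]
force: [-0.9, -0.4, -0.9]
opening: 0.0216
gripper_force: 30.0
```

Run:
```python
from h import *
a,da,ma=cam("top"); b,d,m=cam("scene"); P=cloud(d,m); s=robot.read_state()["tool_pos"]; print(s)
q=P[...,:2]-[.558,-.005]; r=np.hypot(q[...,0],q[...,1])
hsv=cv2.cvtColor(b,cv2.COLOR_RGB2HSV)
for lo,hi in((.04,.06),(.066,.1),(.101,.108),(.11,.125)):
    w=(d>0)&(r<.035)&(P[...,2]>lo)&(P[...,2]<hi)
    if w.sum()>3:
        p=P[w]; print(lo,w.sum(),p.mean(0).round(4),p.min(0).round(4),p.max(0).round(4))
sp=(r<.03)&(hsv[...,1]<60)&(hsv[...,2]>170)&(P[...,2]<.036)&(d>0); v,u=np.nonzero(sp); print("spot",sp.sum(),u.mean(),v.mean(),u.min(),u.max(),v.min(),v.max(),P[sp].mean(0))
save("tip",cv2.resize(b[140:240,200:310],(660,600),interpolation=cv2.INTER_CUBIC))
for X in((s[0],s[1],.045),(s[0],s[1],.03),(.5582,-.0042,.03)):
    c=m["K"]@(m["R"]@np.array(X)+m["t"]); print(X,c[:2]/c[2])
```

```text
[ 0.55878672 -0.00559331  0.134756  ]
0.04 14 [ 0.5628 -0.0032  0.0523] [ 0.5611 -0.0084  0.0463] [0.5651 0.0009 0.0593]
0.066 67 [ 0.5656 -0.0009  0.081 ] [ 0.5557 -0.0119  0.0665] [0.57   0.0057 0.0964]
0.101 32 [0.5675 0.0009 0.1061] [ 0.5462 -0.0128  0.102 ] [0.5755 0.0108 0.1079]
0.11 21 [0.5629 0.0039 0.1174] [ 0.5435 -0.0014  0.11  ] [0.5756 0.0063 0.1245]
spot 51 256.0980392156863 199.9607843137255 252 260 196 203 [ 0.55874778 -0.00401474  0.02947659]
(np.float64(0.5587867173622185), np.float64(-0.0055933072469306865), 0.045) [255.5572998  195.82100004]
(np.float64(0.5587867173622185), np.float64(-0.0055933072469306865), 0.03) [255.52315596 199.58240142]
(0.5582, -0.0042, 0.03) [256.14127117 199.63744697]
```

View pics/tip.png

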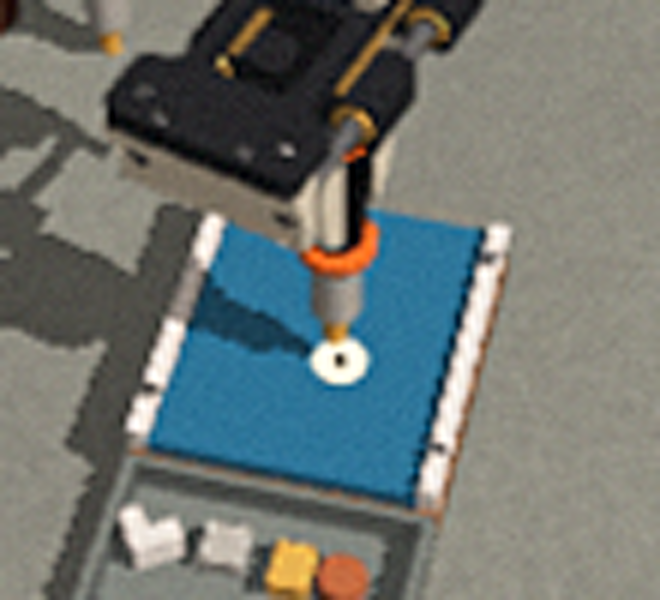

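The tip is at crop (338,335), directly above the spot at (340,360), and the offcuts are still in the tray. I'll nudge it 1 mm and lower it gently.

Call:
move_arm(
  deltas=[0.001,0,0.006,0,0,0,0,0.001,0,0.011,0,0,0,0,0.001,0,0.015,0,0,0,0,0.001,0,0.018,0,0,0,0,0.001,0,0.018,0,0,0,0,0.001,0,0.018,0,0,0,0,0.001,0,0.018,0,0,0,0,0.001,0,0.018,0,0,0,0],
)

```text
t: 23.15
tool_pos: [0.5582, -0.0037, 0.1158]
orientation: [2.219, 2.224, 0.0]
force: [-2.0, -0.4, 1.2]
opening: 0.0218
gripper_force: 30.0
```

Run:
```python
from h import *
F=[];
for i in range(6): cam("scene"); s=robot.read_state(); F.append(s["force"])
print(np.mean(F,0),np.std(F,0),s["tool_pos"],s["t"])
```

```text
[-1.15288131  0.19212903  0.3296786 ] [0.13314637 0.48198217 0.34111135] [ 0.55822739 -0.00374297  0.1156898 ] 23.45
```

Call:
move_arm(
  deltas=[0,0,0.001,0,0,0,0,0,0,0.002,0,0,0,0,0,0,0.0033,0,0,0,0,0,0,0.0033,0,0,0,0,0,0,0.0033,0,0,0,0,0,0,0.0033,0,0,0,0,0,0,0.0033,0,0,0,0,0,0,0.0033,0,0,0,0],
)

```text
t: 24.45
tool_pos: [0.5582, -0.0037, 0.1124]
orientation: [2.219, 2.224, 0.0]
force: [-0.8, -0.2, 1.4]
opening: 0.0215
gripper_force: 30.0
```

Run:
```python
from h import *
F=[];
for i in range(8): b,d,m=cam("scene"); s=robot.read_state(); F.append(s["force"])
print(np.mean(F,0),np.std(F,0),s["tool_pos"],s["t"],s["gripper_force"])
save("end",np.hstack([cv2.resize(b[140:240,200:310],(495,450),interpolation=cv2.INTER_CUBIC),cv2.resize(b[150:290,330:430],(300,450))]))
```

```text
[-0.67743699 -0.05854785  1.56665592] [0.2371001  0.34466199 0.63654843] [ 0.55821631 -0.00372982  0.11236306] 24.85 29.998019635677338
```

View pics/end.png

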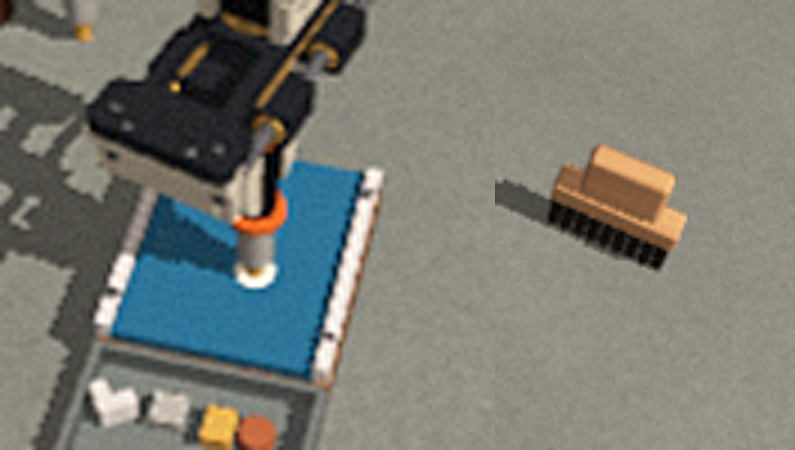

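The tip sits on the white spot at (255,275) with about 2.85 N on it, roughly half way in. The offcuts are in the tray and the brush stands on the bench at (615,205).

```bash
python3 -c "
from plant import robot
print(robot.close_job())"
```

```text
the job is handed in; nothing more can be done
None
```

Job handed in at about 25 s: the four offcuts are in the tray, the brush is back on the bench, and the gauge is held on the spot with about 2.9 N, roughly half way in; `close_job` did not report the judge's verdict.

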